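# Sort two printed sleeves on a gauge pin and hold up the backlight panel

## Task

Two printed sleeves got mixed up at the inspection station: slide the one whose bore fits the gauge pin fully down onto the pin and leave it there, and put the other one in the black scrap tray. Then swing the hinged backlight panel up by its tab until it is parallel with the set pointer beside it and finish while still holding the panel there, because it falls shut when let go. Do not shift the pointer or the things lying about on the bench.

Things in the scene. Friction and masses are not known exactly. Their poses are not given: they have to be found in the camera images.
- station: aluminium base plate, 260 (x) x 250 (y) x 12 mm thick, flat on the bench, fixed. Origin: centre of its underside; x points from the pin's side (towards the robot) to the hinge's side, y along the hinge axis, z up. It carries the gauge pin, the backlight panel and the set pointer.
- pin_foot (a point): foot of the upright steel gauge pin, on the base plate's top face, near the base plate's corner at station (-100, -80, 12) mm. The pin is 16 mm in diameter for 30 mm, then tapers to 8 mm at its top, 42 mm above this point. Axes as the station's.
- sleeve_wide_mid (a point): centre (half-way up, on the axis) of the printed white plastic sleeve that fits the pin: outside diameter 36 mm, bore 19.5 mm, height 50 mm, about 40 g, loose, standing upright on the bench (z along its bore)
- sleeve_narrow_mid (a point): centre (half-way up, on the axis) of the other printed white plastic sleeve, which does not fit: outside diameter 36 mm, bore 12 mm, height 50 mm, about 40 g, loose, standing upright on the bench (z along its bore)
- tray: fixed open black plastic scrap tray, 130 (x) x 160 (y) x 30 mm high, walls 4 mm, floor about 4 mm thick. Origin: centre of its underside.
- panel (a joint): angle of the backlight panel: 0 lying level, grows as its near edge rises, in rad, up to 1.4. About 0.4 kg, nearly frictionless hinge: it falls back to 0 when let go.
- panel_hinge (a point): middle of the panel's hinge axis, at station (100, 0, 50) mm; the axis runs along the station's y. The panel (aluminium frame with white face, 142 mm long, 180 mm wide, 12 mm thick) reaches from here towards the robot; its middle plane holds the hinge axis. This frame turns with the panel; x points from the near edge to the hinge.
- panel_tab (a point): grip point on the panel's black pinch tab: 185 mm from the hinge axis towards the robot and 30 mm to +y of the panel's middle. The tab stands out 53 mm from the panel's near edge, is 18 mm wide (along y) and 12 mm thick; this point lies half-way in its width and thickness, 35 mm from the panel's edge and 18 mm from the tab's end. Pinched across its width it can pivot between the fingers. Axes turn with the panel.
- mark (a joint): angle to which the set pointer stands, in rad, counted as the panel's angle (0 level, grows upward); it stays put (stiff). The panel is at the mark when both joint values agree.
- mark_tip (a point): tip of the set pointer, a dark steel bar 8 x 8 mm that starts at the same hinge axis, 105 mm to +y of the panel's middle (11 mm beyond the panel's side edge), and points towards the robot and upward; tip 150 mm from the hinge axis. x points from the tip to the hinge.
- knob_print: bystander: loose printed white knob, 32 mm in diameter, 30 mm high, on the bench near the sleeves; solid, with no bore. Origin: centre of its underside.
- scraper: bystander: loose spatula 250 mm long, lying on the bench to the left
Things that resemble listed ones, but are neither listed nor needed, are in the scene too. Leave any green look-alike of the part that bears sleeve_wide_mid alone. What is shaped like the part that bears sleeve_narrow_mid but orange is not meant.

How it is judged:
By the outcome, as a careful person would: the job done as asked, in the order asked, and still so for the second after the job is handed in, while the arm keeps its last pose, push and grip.
It also fails if it takes over 64 s, if anything falls off the work surface, if the arm or the gripper's body presses on something with over 40 N, if the wrist force passes 120 N, or if a joint passes its speed limit or range.

## Robot

A 6-joint arm with a two-finger parallel gripper is mounted at the origin on the work surface. World frame = base frame: x ahead of the robot, y to its left, z up, the work surface at z = 0. Lengths are in mm, angles in degrees, forces in N, time in s.
With the tool pointing down it reaches from about 300 to 850 mm from the base axis. Payload 4.2 kg.
Tool frame: the origin (TCP) lies at the very end of the fingers, on their centre line; the grasp point (between the pads) lies env.grip_point_offset behind it (env.grip_point_offset is the distance from the TCP to the grasp point, in mm); z points along the fingers, y is the direction in which the jaws open and shut (so a half turn about z gives the same grasp; the last joint's range is limited). The gripper opens to 91 mm and grips with 3 to 60 N. Pads are 32 mm wide; open, the fingers measure 118 mm over their backs; the gripper's body (76 mm by 178 mm) begins 60 mm behind the grasp point.
Start: joints at [-71.562, 18.312, 89.639, -0, 72.044, -1.146], TCP at [192.734, -541.753, 213.976] pointing down, gripper open.
Joint ranges: [-177.97, 177.97], [-48.28, 115.42], [12.27, 149.76], [-77.06, 257.06], [2.81, 150.46], [-146.56, 146.56]. Speed limits (degrees/s): [147.25, 147.25, 180, 180, 180, 180].

## Interface

Orientations are given as [roll, pitch, yaw] about the fixed x, y, z axes, in that order (R = Rz(yaw) Ry(pitch) Rx(roll)).
In Python, from workcell import env, grab_frame, camera_params gives the robot as it stands. The module is installed in compiled form; this text tells all that it offers.
- The arm moves only by the shell command python3 -m creep 'ROWS' [OPENING] [FORCE]. ROWS is a JSON object of lists of equal length, an entry for each row: "offset": the shift along the tool's x, y, z in m, a list of three; "rotation": the turn, a rotation vector about the tool's x, y, z in degrees, a list of three. A call has 1 to 5 rows; each row shifts and turns the commanded pose from where the row before left it, along the tool's axes as they then stand; what a row does not reach is not made up. A row lasts 1/8 s, in which the tool goes at most 62.5 mm and 10.7 degrees, less where a joint would pass 70% of its speed; a pose out of reach is approached as far as the arm can. A call is refused whole if a number of a shift passes 0.0625 or a number of a turn 10.7, either way. A call with a gripper value outside its range is refused whole. OPENING is the closure, from 0 (fully open) to 1 (shut), set as the call begins (- or left out, the last holds). The fingers move at their own pace and stop on an object; FORCE is the grip in N (left out, the last holds). Time passes only in rows, so rows that do not move let the fingers close. It gives the time, the measured TCP pose, the force and the opening at its end, in the units of the state.
- env.state(): the state, without advancing time (a new reading comes with each control period).
- grab_frame(name): name is "scene" or "top" or "wrist"; returns the picture (400x640x3 uint8, red, green, blue); there is no depth.
- camera_params(name): a dict with "mtx" (3x3 intrinsics, pixels), "R" (3x3) and "t" (3): a world point X has camera coordinates R X + t. Camera axes: x right, y down, z forward; pixel columns grow to the right and rows downward; lengths in mm; the calibration is good to about 2 mm. A picture is of the moment at which its call begins: read the wrist's pose just before it. camera_params takes no time and is no camera call; for the wrist camera it gives the pose at the moment of the call.
- env.job_done(): hands the job in, once; it reports no verdict.
The state is a dict: "time_s": time; "qpos": joint angles; "qvel": joint speeds; "effort": joint torques, N m; "ee_pos": TCP position; "ee_rot": TCP orientation; "force": force on the tool from outside, world axes, zero at the start; "torque": the same for the moment, N m; "gripper_width": finger opening in mm.
Only numpy, scipy, OpenCV 4.12 (cv2) and the standard library are available. Lean on these libraries where they do the work, as an engineer would, in place of code of your own. Each camera call takes 0.05 s, during which the arm holds its last target.

## Working session

There is one attempt and no reset: what is moved stays moved. The work goes in short steps, Python scripts to look and compute and a shell command to move; the robot and the scene stay as the last step left them, time stands still between calls to the robot, and variables do not carry over. Pictures are saved under pics/ and viewed, and the job is handed in when it is done.

```bash
mkdir -p pics
cat > h.py <<'E'
import numpy as np, cv2
from workcell import env, grab_frame, camera_params
def snap(n,f):
    p=camera_params(n); im=grab_frame(n); cv2.imwrite('pics/'+f+'.png',im[:,:,::-1]); np.savez('pics/'+f+'.npz',im=im,**{k:np.array(p[k]) for k in('mtx','R','t')}); return im,p
def load(f): 
    d=np.load('pics/'+f+'.npz'); return d['im'],d
def ray(p,uv,z):
    K,R,t=np.array(p['mtx']),np.array(p['R']),np.array(p['t']).ravel()
    d=R.T@np.linalg.inv(K)@np.array([uv[0],uv[1],1.]); c=-R.T@t
    return c+d*(z-c[2])/d[2]
def proj(p,X):
    c=np.array(p['R'])@np.array(X)+np.array(p['t']).ravel(); q=np.array(p['mtx'])@c; return q[:2]/q[2]
def crop(f,x0,y0,x1,y1,s,o):
    im,_=load(f); c=im[y0:y1,x0:x1,::-1]; cv2.imwrite('pics/'+o+'.png',cv2.resize(c,None,fx=s,fy=s,interpolation=cv2.INTER_CUBIC))
E
python3 - <<'E'
from h import *
for n in('scene','top','wrist'): snap(n,n+'0')
s=env.state(); print(s, env.grip_point_offset)
E
```

```text
{'time_s': 0.15, 'qpos': array([-7.15631645e+01,  1.83426427e+01,  8.96910530e+01, -9.44448708e-04,
        7.20438313e+01, -1.14447640e+00]), 'qvel': array([ 0.00324081, -0.1512991 , -0.27269991, -0.041737  , -0.02013968,
       -0.04665323]), 'effort': array([ 7.25566188e-04, -4.12776625e+01, -2.32155633e+01,  7.26174493e-02,
        4.33999160e-02, -9.81258586e-05]), 'ee_pos': array([ 192.59493216, -541.37542567,  213.31451088]), 'ee_rot': array([-1.79922470e+02, -6.50617262e-04,  1.95816032e+01]), 'force': array([-0.00990424,  0.28439198, -0.6466543 ]), 'torque': array([-0.02175753,  0.03212235,  0.00032736]), 'gripper_width': 90.84851295257263} 18.8
```

View pics/scene0.png

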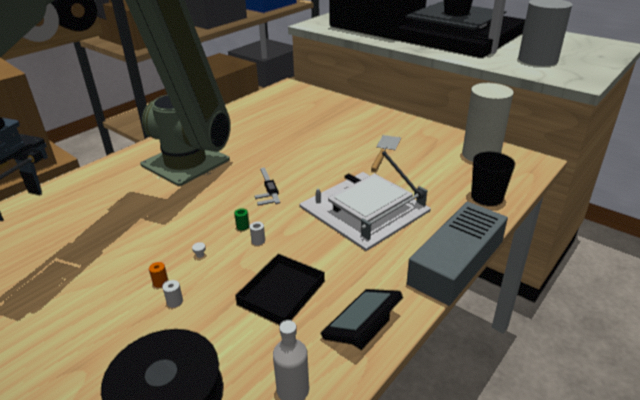

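View pics/top0.png

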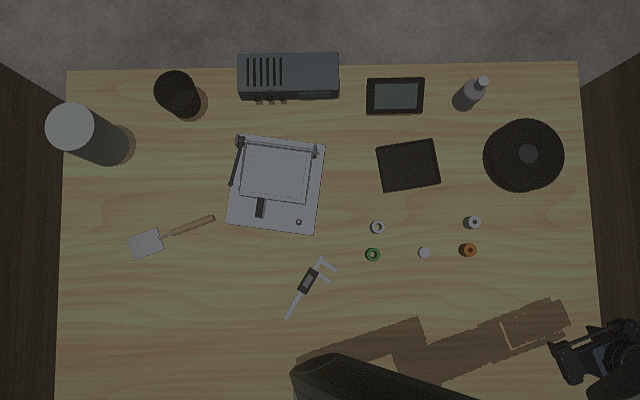

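View pics/wrist0.png

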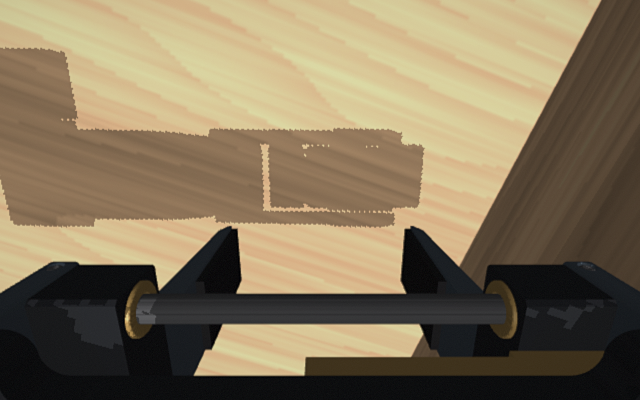

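Top view: white rings at (377,227) and (473,222), a green one at (372,254), an orange one at (469,250), and a bore-less white knob at (424,252). The station is around (276,185) and the tray around (408,165). I'll enlarge the crop to compare the bores.

Run:
```python
from h import *
crop('top0',350,200,500,270,5,'c1'); crop('top0',215,125,345,245,5,'c2')
im,p=load('top0')
g=im.astype(int)
for n,(x,y) in dict(A=(377,227),B=(473,222),knob=(424,252)).items():
    s=g[y-14:y+15,x-14:x+15]; m=((s.min(2)>110)&(s.max(2)-s.min(2)<25)).astype(np.uint8)
    cs,_=cv2.findContours(m,cv2.RETR_EXTERNAL,cv2.CHAIN_APPROX_NONE); c=max(cs,key=len); (cx,cy),r=cv2.minEnclosingCircle(c)
    u=(cx+x-14,cy+y-14); print(n,u,r,m.sum(),ray(p,u,30 if n=='knob' else 50))
for u in [(377,227),(473,222),(372,254),(469,250),(424,252),(298,222),(408,165)]: print(u,ray(p,u,50)[:2],ray(p,u,0)[:2])
```

```text
A (377.9166669845581, 226.5) 6.103946208953857 55 [ 469.22936799 -137.74809088   50.        ]
B (474.23684215545654, 221.55263137817383) 5.825942516326904 57 [ 476.97427808 -399.9658492    50.        ]
knob (424.0909090042114, 252.18181800842285) 5.182715892791748 47 [ 397.19028925 -264.5945672    30.        ]
(377, 227) [ 467.93155922 -135.21153474] [ 469.97791722 -142.95385051]
(473, 222) [ 475.83375347 -396.5260698 ] [ 478.19516615 -414.6868037 ]
(372, 254) [ 395.7265567  -118.95487732] [ 394.89415442 -126.04905213]
(469, 250) [ 400.66573889 -381.04683713] [ 400.03025817 -398.59042541]
(424, 252) [ 397.98609438 -259.29442169] [ 397.24377821 -271.98383081]
(298, 222) [486.08318676  78.39245795] [488.85323679  79.16637611]
(408, 165) [ 636.28741705 -227.10128115] [ 645.04599916 -238.50717345]
```

View pics/c1.png

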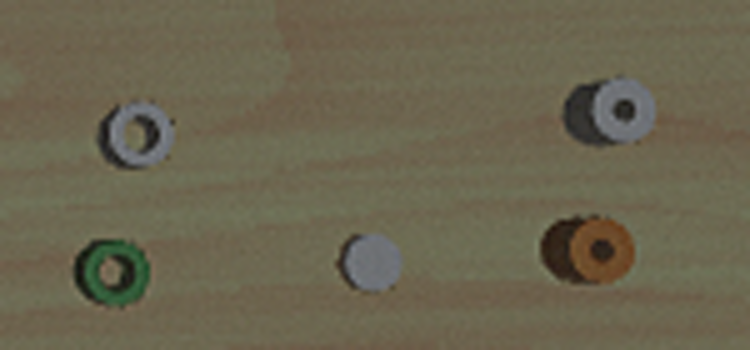

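View pics/c2.png

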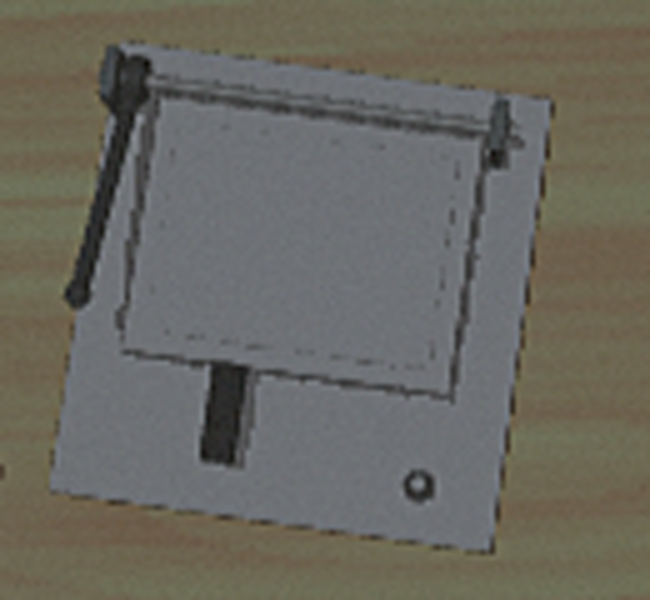

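White ring A at (377,227) has the wide bore, so it goes on the pin. White ring B at (473,222) has the narrow bore, so it is scrap. The green ring (372,254), the orange ring (469,250) and the solid knob (424,252) are all to be left alone. Next: station, mark and tray poses.

```bash
cat >> h.py <<'E'
from scipy.spatial.transform import Rotation as Rn
def tool_R(s=None):
    s=s or env.state(); return Rn.from_euler('xyz',s['ee_rot'],degrees=True).as_matrix()
E
python3 - <<'E'
from h import *
im,p=load('top0')
o=np.array([215,125])
C=[np.array(c)/5+o for c in [(118,43),(552,100),(492,552),(50,490)]]
W=[ray(p,c,12) for c in C]; print(np.round(W,1))
ctr=sum(W)/4; 
ey=(W[0]-W[1]+W[3]-W[2]); ex=(W[0]-W[3]+W[1]-W[2]); print('c',ctr,'len',np.linalg.norm(ey)/2,np.linalg.norm(ex)/2)
a=np.degrees(np.arctan2(ex[1],ex[0])),np.degrees(np.arctan2(-ey[0],ey[1])); print('yaw',a)
yaw=np.mean(a); Rz=Rn.from_euler('z',yaw,degrees=True).as_matrix(); c0=ctr-[0,0,12]
S=lambda x:c0+Rz@np.array(x,float)
print('pin pred',S([-100,-80,54]),proj(p,S([-100,-80,54])),'meas',ray(p,np.array((419,485))/5+o,54))
print('tab',S([-85,30,50]),proj(p,S([-85,30,50])))
# mark
u=np.array((77,298))/5+o
for m in np.radians(np.arange(20,80,4)): print(round(np.degrees(m)),np.round(proj(p,S([100-150*np.cos(m),105,50+150*np.sin(m)])),1),end=';')
print('tip meas',u)
_,ps=load('scene0')
for m in np.radians(np.arange(20,80,4)): print(round(np.degrees(m)),np.round(proj(ps,S([100-150*np.cos(m),105,50+150*np.sin(m)])),1),end=';')
print(proj(ps,S([100,105,50])),proj(ps,S([-100,-80,54])))
# tray
g=im[130:200,365:450].astype(int).max(2)
m=(g<60).astype(np.uint8); cs,_=cv2.findContours(m,0,1); c=max(cs,key=cv2.contourArea); r=cv2.minAreaRect(c); print(r); print('tray',ray(p,np.array(r[0])+[365,130],30), [ray(p,q+[365,130],30)[:2].round() for q in cv2.boxPoints(r)])
s=env.state();R=tool_R(s);w=camera_params('wrist');cw=-np.array(w['R']).T@np.array(w['t']).ravel();print('cam in tool',R.T@(cw-s['ee_pos']),(np.array(w['R'])@R).round(3))
crop('scene0',280,120,460,260,4,'c3')
E
```

```text
[[743.7 243.3  12. ]
 [705.5  -3.2  12. ]
 [450.   36.9  12. ]
 [489.8 282.4  12. ]]
c [597.23567347 139.86212884  12.        ] len 249.10470918901555 257.74370274364054
yaw (np.float64(-8.835969787335959), np.float64(-9.00429305419272))
pin pred [486.04052842  76.33544377  54.        ] [298.73757165 221.91778623] meas [485.81498267  76.17127945  54.        ]
tab [517.91543575 182.67918022  50.        ] [259.356619   211.10317136]
20 [231.5 189.1];24 [231.1 187.1];28 [230.8 184.9];32 [230.5 182.4];36 [230.3 179.7];40 [230.2 176.7];44 [230.1 173.5];48 [230.1 170.1];52 [230.2 166.5];56 [230.3 162.7];60 [230.5 158.8];64 [230.7 154.7];68 [231.  150.6];72 [231.4 146.3];76 [231.8 142.1];tip meas [230.4 184.6]
20 [379.2 158.6];24 [380.4 156.1];28 [381.7 153.7];32 [383.3 151.5];36 [385.  149.5];40 [386.9 147.6];44 [389. 146.];48 [391.2 144.6];52 [393.6 143.4];56 [396.2 142.4];60 [398.9 141.7];64 [401.7 141.2];68 [404.6 141. ];72 [407.6 141.1];76 [410.7 141.4];[416.87968171 194.2021714 ] [315.99377192 188.99479829]
((42.8648681640625, 35.18918991088867), (47.34690856933594, 59.51243209838867), 80.53767395019531)
tray [ 639.2631296  -231.26091697   30.        ] [array([ 694., -140.]), array([ 718., -307.]), array([ 585., -321.]), array([ 561., -157.])]
cam in tool [  84.26299034   -0.33598552 -170.30963799] [[-0.     1.     0.   ]
 [-0.955 -0.    -0.297]
 [-0.297 -0.     0.955]]
```

View pics/c3.png

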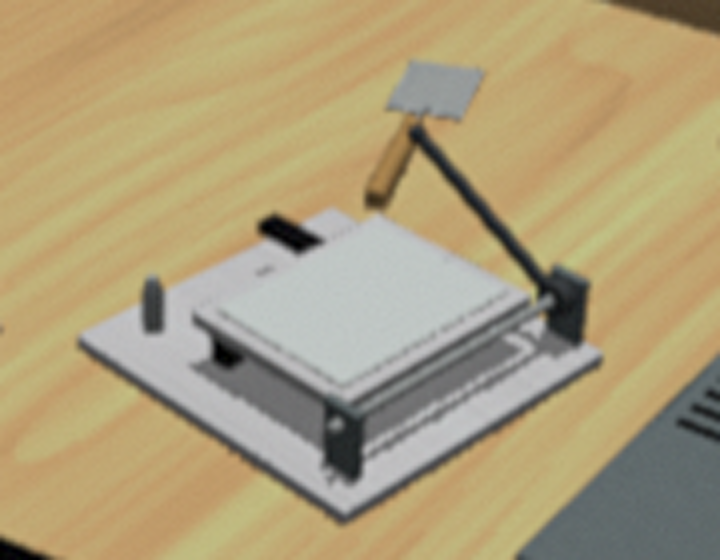

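```bash
cat >> h.py <<'E'
def to(x,y,z):
    s=env.state(); d=tool_R(s).T@(np.array([x,y,z])-s['ee_pos']); print('tool shift mm',d.round(1),'n50',np.linalg.norm(d)/50); return d
E
python3 -m creep '{"offset":[[0,0,0],[0,0,0],[0,0,0]],"rotation":[[0,0,9.5],[0,0,9.5],[0,0,9.5]]}' 0
python3 -c "
from h import *
to(469,-138,170);print(env.state()['ee_rot'])"
```

```text
time_s: 0.52
ee_pos: [192.7, -541.5, 213.6]
ee_rot: [-180.0, 0.0, -9.2]
force: [0.3, 0.3, -0.4]
gripper_width: 91.3
tool shift mm [ 208.1 -442.6   43.8] n50 9.820744801996558
[-1.79964327e+02  1.84620591e-02 -9.23007393e+00]
```

```bash
python3 -m creep '{"offset":[[0.021,-0.044,0.0],[0.021,-0.044,0.0],[0.021,-0.044,0.0],[0.021,-0.044,0.0],[0.021,-0.044,0.0]],"rotation":[[0,0,0],[0,0,0],[0,0,0],[0,0,0],[0,0,0]]}'
python3 -m creep '{"offset":[[0.021,-0.044,0.01],[0.021,-0.044,0.01],[0.021,-0.044,0.01],[0.021,-0.044,0.01],[0,0,0]],"rotation":[[0,0,0],[0,0,0],[0,0,0],[0,0,0],[0,0,0]]}'
python3 - <<'E'
from h import *
to(469,-138,150); snap('wrist','w1')
E
```

```text
time_s: 1.15
ee_pos: [331.2, -339.2, 213.8]
ee_rot: [-180.0, 0.0, -8.9]
force: [0.3, -1.7, 0.4]
gripper_width: 91.2
time_s: 1.78
ee_pos: [441.5, -177.3, 173.0]
ee_rot: [-179.9, 0.1, -8.6]
force: [-0.2, -0.7, 1.4]
gripper_width: 91.5
tool shift mm [ 21.3 -43.   23. ] n50 1.064817172817771
```

View pics/w1.png

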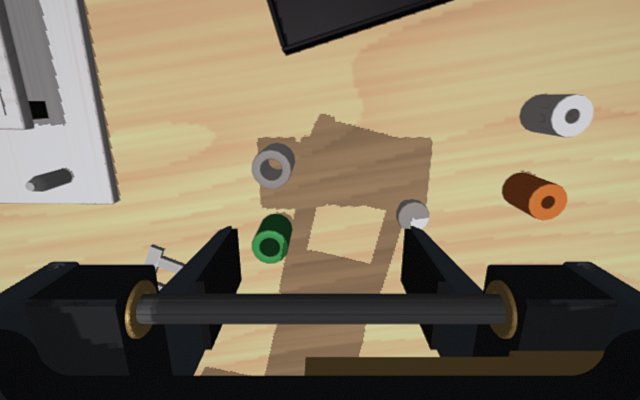

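Wrist view: A's top ring is at about (273,165), with the wide bore confirmed. B is at about (572,116) with a small bore, and the pin top is at about (33,186). Now to compute positions.

Run:
```python
from h import *
im,p=load('w1')
for n,u,z in [('A',(273.5,164),50),('B',(573,115.5),50),('green',(269,247),50),('knob',(413,215),30),('pintop',(33,186),54)]: print(n,ray(p,u,z).round(1))
a=cv2.resize(im[135:200,240:310,::-1],None,fx=8,fy=8,interpolation=2); cv2.imwrite('pics/w1a.png',a)
def circ(c,z,r): 
    return np.array([proj(p,[c[0]+r*np.cos(t),c[1]+r*np.sin(t),z]) for t in np.linspace(0,6.28,60)])
```

```text
A [ 474.9 -139.8   50. ]
B [ 477.6 -399.1   50. ]
green [ 396.4 -120.    50. ]
knob [ 400.3 -263.4   30. ]
pintop [488.3  75.7  54. ]
```

View pics/w1a.png

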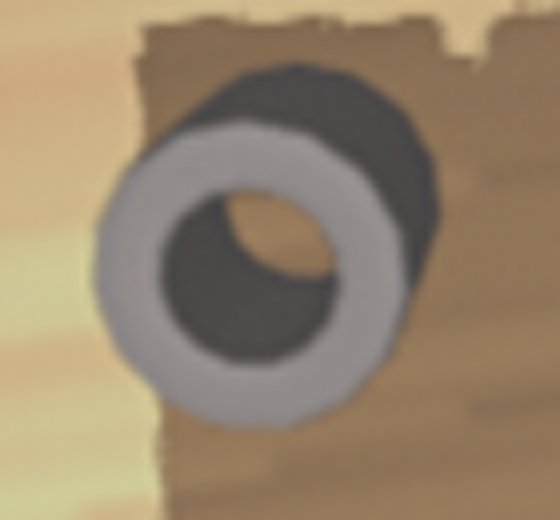

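Run:
```python
from h import *
im,p=load('w1'); print(ray(p,(271.2,169.4),50).round(1)); to(470.3,-137.7,80)
```

```text
[ 470.4 -136.8   50. ]
tool shift mm [ 22.9 -45.1  93.4] n50 2.1239039394923567
```

```bash
python3 -m creep '{"offset":[[0.023,-0.045,0.0],[0,0,0.045],[0,0,0.048],[0,0,0],[0,0,0]],"rotation":[[0,0,0.5],[0,0,0],[0,0,0],[0,0,0],[0,0,0]]}'
python3 - <<'E'
from h import *
to(470.3,-137.7,14)
E
```

```text
time_s: 2.45
ee_pos: [471.5, -140.1, 82.5]
ee_rot: [180.0, -0.1, -9.5]
force: [0.1, -0.6, 0.6]
gripper_width: 91.2
tool shift mm [-1.7 -2.2 68.5] n50 1.3704706359206282
```

```bash
python3 -m creep '{"offset":[[-0.001,-0.002,0.034],[0,0,0.034],[0,0,0],[0,0,0]],"rotation":[[0,0,0],[0,0,0],[0,0,0],[0,0,0]]}'
python3 -m creep '{"offset":[[0,0,0],[0,0,0],[0,0,0],[0,0,0],[0,0,0]],"rotation":[[0,0,0],[0,0,0],[0,0,0],[0,0,0],[0,0,0]]}' 0.7 15
```

```text
time_s: 2.95
ee_pos: [471.6, -137.7, 15.0]
ee_rot: [180.0, -0.2, -9.4]
force: [0.5, -0.0, -0.1]
gripper_width: 91.1
time_s: 3.58
ee_pos: [469.8, -136.8, 12.9]
ee_rot: [180.0, 0.0, -9.4]
force: [0.3, -0.5, -0.2]
gripper_width: 43.8
```

```bash
python3 -m creep '{"offset":[[0,0,0],[0,0,0],[0,0,0]],"rotation":[[0,0,0],[0,0,0],[0,0,0]]}' 0.7 15
python3 -m creep '{"offset":[[0,0,-0.04],[0,0,-0.05],[0,0,-0.04],[0,0,0],[0,0,0]],"rotation":[[0,0,0],[0,0,0],[0,0,0],[0,0,0],[0,0,0]]}'
python3 - <<'E'
from h import *
to(487,76,110); snap('wrist','w2')
E
```

```text
time_s: 3.95
ee_pos: [469.8, -136.8, 12.9]
ee_rot: [180.0, 0.0, -9.4]
force: [0.0, -0.0, 0.4]
gripper_width: 34.7
time_s: 4.58
ee_pos: [469.0, -136.6, 142.1]
ee_rot: [-180.0, 0.1, -9.4]
force: [-0.2, 1.5, -1.3]
gripper_width: 34.9
tool shift mm [ -17.  -212.6   32.1] n50 4.314201136685111
```

View pics/w2.png

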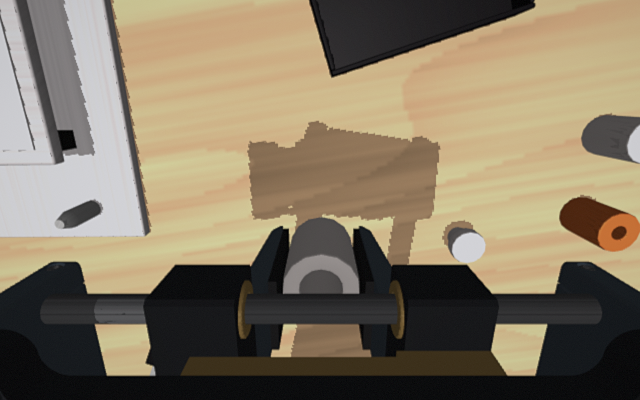

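Sleeve A is held: top ring at about (320,270), pin at (78,214). I'll measure the bore axis in the tool frame.

Run:
```python
from h import *
im,p=load('w2')
cv2.imwrite('pics/w2a.png',cv2.resize(im[205:305,270:370,::-1],None,fx=6,fy=6,interpolation=2))
s=env.state();R=tool_R(s);e=s['ee_pos']
for u,z in [((320,218),12.9),((320,248),-37.1),((320,270),-37.1)]:
    X=ray(p,u,e[2]-z); print(u,(R.T@(X-e)).round(1))
```

```text
(320, 218) [17.1 -0.6 12.8]
(320, 248) [ 21.4  -0.5 -37.2]
(320, 270) [ 10.7  -0.5 -37.1]
```

View pics/w2a.png

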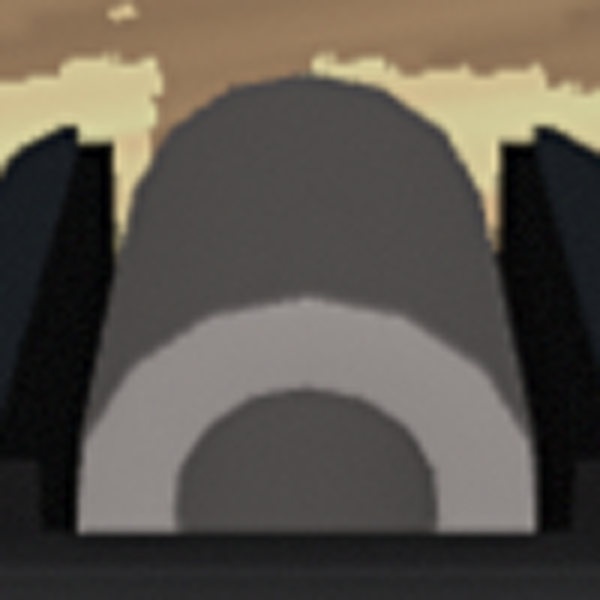

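```bash
python3 -m creep '{"offset":[[-0.015,-0.043,0],[-0.015,-0.043,0],[-0.015,-0.043,0],[-0.016,-0.042,0.02],[-0.016,-0.042,0.0]],"rotation":[[0,0,0],[0,0,0],[0,0,0],[0,0,0],[0,0,0]]}'
python3 -m creep '{"offset":[[0,0,0],[0,0,0],[0,0,0]],"rotation":[[0,0,0],[0,0,0],[0,0,0]]}'
python3 - <<'E'
from h import *
snap('wrist','w3'); snap('scene','s3'); to(487,76,110); crop('s3',260,110,460,260,4,'s3c')
E
```

```text
time_s: 5.25
ee_pos: [426.2, 86.9, 120.2]
ee_rot: [179.9, 0.3, -9.4]
force: [0.3, -0.4, -0.4]
gripper_width: 35.0
time_s: 5.62
ee_pos: [428.8, 84.9, 122.6]
ee_rot: [180.0, 0.0, -9.5]
force: [-0.6, 0.3, 0.3]
gripper_width: 34.6
tool shift mm [58.7 -0.8 12.8] n50 1.2020691011580495
```

View pics/w3.png

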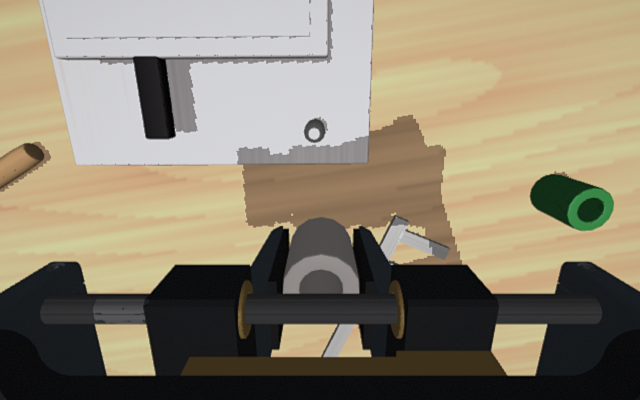

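View pics/s3c.png

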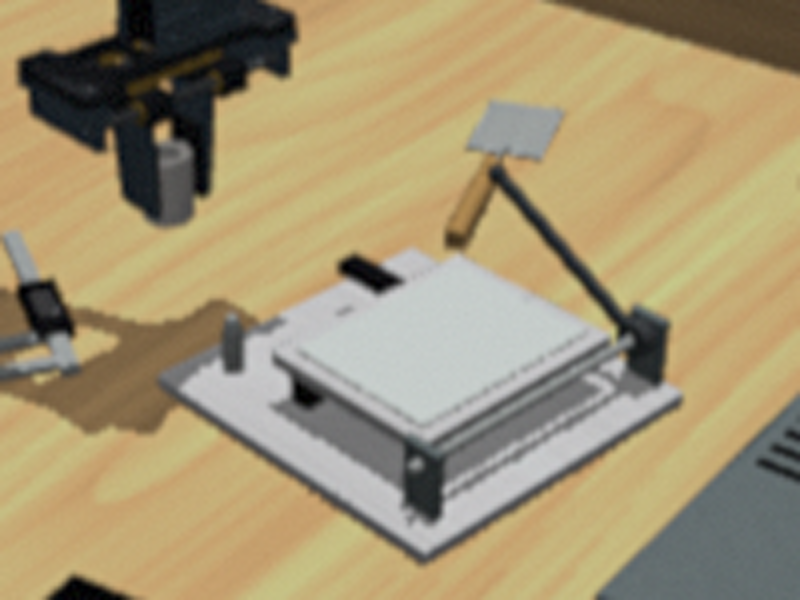

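The sleeve is held above the bench and short of the station; in this frame the pin is at about (314,131), straight ahead of the sleeve.

Run:
```python
from h import *
crop('w3',285,105,345,155,10,'w3c')
im,p=load('w3')
for u in [(314,134),(314,131)]: print(ray(p,u,54).round(1))
for u in [(72,163.5),(367.5,163)]: print(ray(p,u,12).round(1))
```

```text
[488.2  79.9  54. ]
[490.2  79.6  54. ]
[493.7 288.1  12. ]
[452.6  40.8  12. ]
```

View pics/w3c.png

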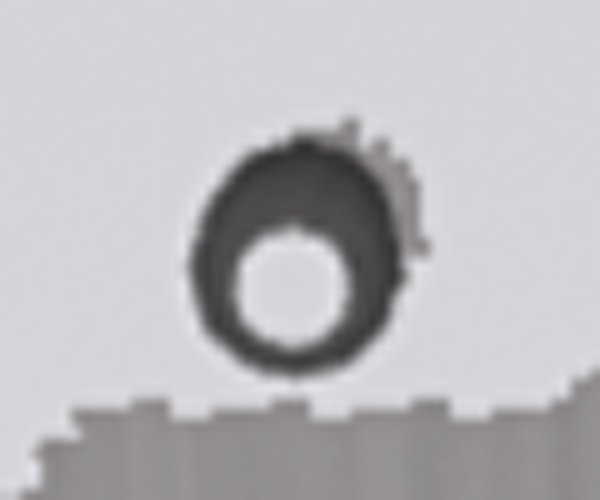

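```bash
cat >> h.py <<'E'
CT=np.array([84.26,-0.34,-170.31]); RCT=np.array([[0,1,0],[-.955,0,-.297],[-.297,0,.955]])
def tool_ray(K,u,z):
    d=RCT.T@np.linalg.inv(np.array(K))@np.array([u[0],u[1],1.]); return CT+d*(z-CT[2])/d[2]
E
python3 - <<'E'
from h import *
im,p=load('w3');K=p['mtx'];print(K.round(1).tolist())
s=env.state();print(s['ee_pos'])
cw=-p['R'].T@p['t'].ravel(); R=p['R'].T@RCT; print('tool euler',Rn.from_matrix(R).as_euler('xyz',degrees=True),'tcp',cw-R@CT)
print('pin',tool_ray(K,(314.2,134),s['ee_pos'][2]-54))
print('sleeve far top/bot',tool_ray(K,(321.2,254.5),-37.1),tool_ray(K,(321,217.5),12.9))
_,q=load('w1');cw=-q['R'].T@q['t'].ravel(); R=q['R'].T@RCT; print('w1 tool euler',Rn.from_matrix(R).as_euler('xyz',degrees=True),'tcp',cw-R@CT)
E
```

```text
[[334.8, 0.0, 320.6], [0.0, 334.8, 201.2], [0.0, 0.0, 1.0]]
[428.96770756  84.9654531  122.81791693]
tool euler [ 1.79967408e+02  1.43377281e-02 -9.51548959e+00] tcp [428.71547827  84.8415416  122.51585436]
pin [59.45959357 -4.8746046  68.81791693]
sleeve far top/bot [ 18.37141898  -0.09501435 -37.1       ] [17.36313534 -0.13119173 12.9       ]
w1 tool euler [-1.79944567e+02  8.73392981e-02 -8.65697300e+00] tcp [ 441.36816887 -177.40983402  172.93708262]
```

```bash
python3 -m creep '{"offset":[[0.015,-0.003,0.02],[0.011,0,0.018],[0,0,0],[0,0,0],[0,0,0]],"rotation":[[0,0,0],[0,0,0],[0,0,0],[0,0,0],[0,0,0]]}'
python3 - <<'E'
from h import *
print(env.state()['ee_pos'])
snap('wrist','w4'); crop('w4',260,140,370,260,5,'w4c')
E
```

```text
time_s: 6.35
ee_pos: [455.0, 84.5, 85.7]
ee_rot: [-180.0, -0.1, -9.4]
force: [0.1, -0.4, -0.2]
gripper_width: 34.8
[454.96880505  84.54972009  85.66122767]
```

View pics/w4c.png

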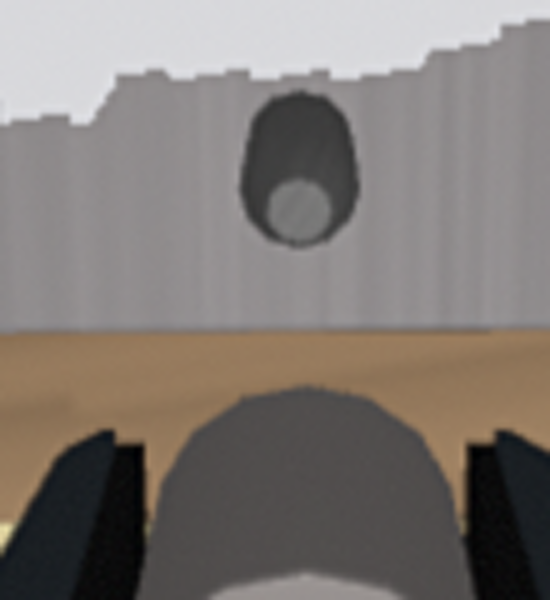

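Run:
```python
from h import *
_,p=load('w4');s=env.state();t=tool_ray(p['mtx'],(319.8,182.2),s['ee_pos'][2]-54);print(t, s['ee_pos']+tool_R(s)@t)
print(tool_ray(p['mtx'],(321.2,217.4),12.9))
to(487,77,86)
```

```text
[33.82334842 -0.86208956 31.63377344] [488.51373162  79.93334858  54.04059534]
[ 1.74250075e+01 -1.48496842e-02  1.29000000e+01]
tool shift mm [32.8  2.3 -0.3] n50 0.6585633559516298
```

```bash
python3 -m creep '{"offset":[[0.02,-0.001,0],[0.014,0,0],[0,0,0.0],[0,0,0],[0,0,0]],"rotation":[[0,0,0],[0,0,0],[0,0,0],[0,0,0],[0,0,0]]}'
python3 -m creep '{"offset":[[0,0,0.012],[0,0,0.01],[0,0,0],[0,0,0]],"rotation":[[0,0,0],[0,0,0],[0,0,0],[0,0,0]]}'
```

```text
time_s: 7.02
ee_pos: [487.9, 80.0, 84.8]
ee_rot: [180.0, 0.0, -9.4]
force: [0.3, -1.0, -0.5]
gripper_width: 35.1
time_s: 7.52
ee_pos: [488.6, 80.1, 62.8]
ee_rot: [180.0, 0.0, -9.4]
force: [0.6, -0.2, -0.5]
gripper_width: 35.1
```

```bash
python3 -c "
from h import *
snap('scene','s5');crop('s5',260,110,460,260,4,'s5c')
s=env.state();print(s['ee_pos'],s['force'],s['torque'])"
```

```text
[488.78700426  80.0500753   62.98556753] [ 0.09120747 -0.79688154 -0.51175653] [ 0.00505025 -0.00625444  0.00017386]
```

View pics/s5c.png

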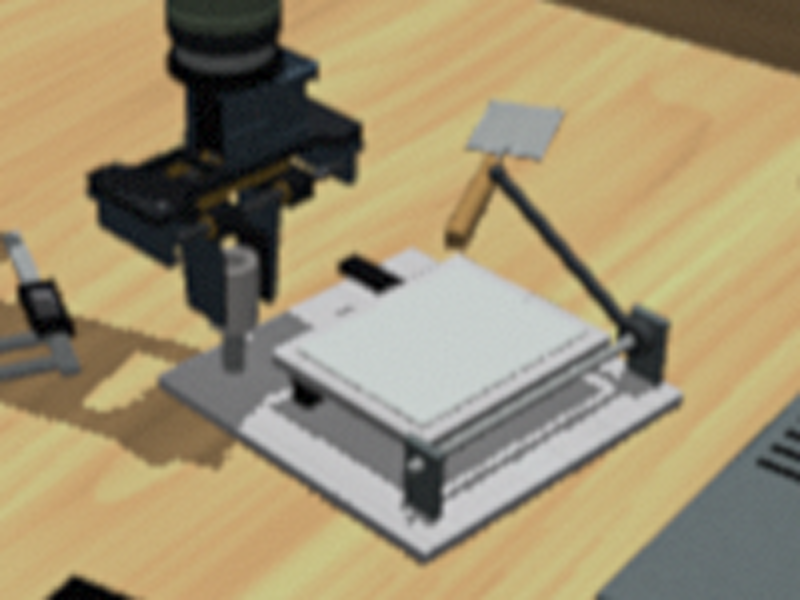

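The sleeve is centred over the pin tip with no contact force. Descending.

```bash
python3 -m creep '{"offset":[[0,0,0.008],[0,0,0.008],[0,0,0.006],[0,0,0]],"rotation":[[0,0,0],[0,0,0],[0,0,0],[0,0,0]]}'
python3 -m creep '{"offset":[[0,0,0.006],[0,0,0.005],[0,0,0.003],[0,0,0],[0,0,0]],"rotation":[[0,0,0],[0,0,0],[0,0,0],[0,0,0],[0,0,0]]}'
```

```text
time_s: 8.07
ee_pos: [488.1, 80.0, 40.3]
ee_rot: [180.0, 0.1, -9.4]
force: [-0.9, -0.1, -1.3]
gripper_width: 35.0
time_s: 8.7
ee_pos: [488.7, 80.1, 27.0]
ee_rot: [-180.0, -0.0, -9.4]
force: [-0.1, -0.4, -1.3]
gripper_width: 34.9
```

```bash
python3 -m creep '{"offset":[[0,0,0.002],[0,0,0.001],[0,0,0]],"rotation":[[0,0,0],[0,0,0],[0,0,0]]}'
python3 -m creep '{"offset":[[0,0,0],[0,0,0],[0,0,0],[0,0,0],[0,0,0]],"rotation":[[0,0,0],[0,0,0],[0,0,0],[0,0,0],[0,0,0]]}' 0.25
python3 -m creep '{"offset":[[0,0,0],[0,0,-0.04],[0,0,-0.06],[0,0,-0.06],[0,0,0]],"rotation":[[0,0,0],[0,0,0],[0,0,0],[0,0,0],[0,0,0]]}' 0
python3 -c "
from h import *
snap('scene','s6');crop('s6',260,110,460,260,4,'s6c');snap('wrist','w6');to(477.3,-399.3,150)"
```

```text
time_s: 9.07
ee_pos: [488.9, 80.0, 24.8]
ee_rot: [-180.0, -0.0, -9.4]
force: [-2.3, -1.0, 7.3]
gripper_width: 34.9
time_s: 9.7
ee_pos: [488.6, 80.0, 23.8]
ee_rot: [180.0, 0.0, -9.4]
force: [-0.2, -0.1, 0.1]
gripper_width: 68.0
time_s: 10.32
ee_pos: [491.8, 80.5, 188.9]
ee_rot: [-179.8, -0.6, -9.4]
force: [-0.1, 0.3, -0.2]
gripper_width: 90.9
tool shift mm [ 67.5 474.7  34.1] n50 9.612976813580731
```

View pics/s6c.png

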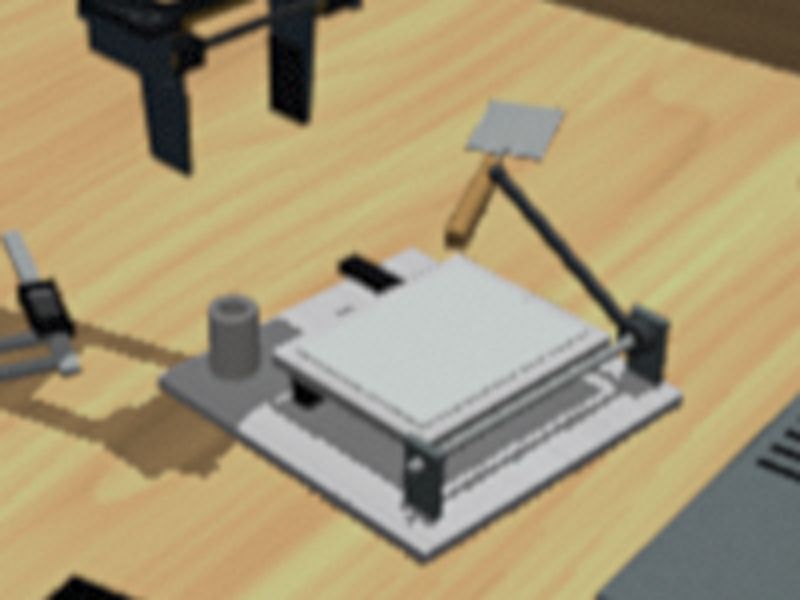

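View pics/w6.png

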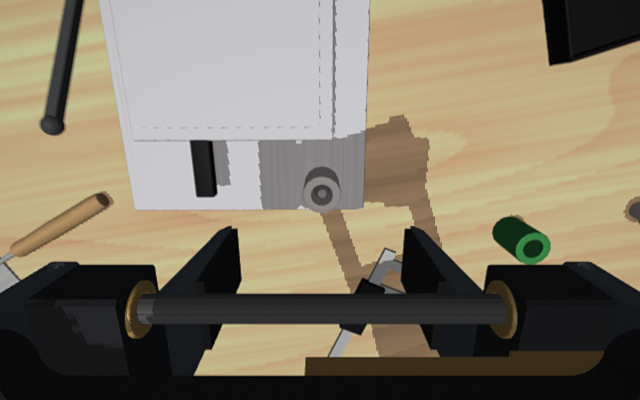

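Sleeve A sits flush on the base plate, with the pin visible inside its bore at wrist (322,193). Next, sleeve B.

```bash
python3 -m creep '{"offset":[[0.007,0.048,0],[0.007,0.048,0],[0.007,0.048,0],[0.007,0.048,0],[0.007,0.048,0]],"rotation":[[0,0,0],[0,0,0],[0,0,0],[0,0,0],[0,0,0]]}'
python3 -m creep '{"offset":[[0.007,0.048,0.01],[0.007,0.048,0.01],[0.007,0.048,0.01],[0,0.04,0],[0,0,0]],"rotation":[[0,0,0],[0,0,0],[0,0,0],[0,0,0],[0,0,0]]}'
python3 -c "
from h import *
snap('wrist','w7');to(477.3,-399.3,150)"
```

```text
time_s: 11.05
ee_pos: [482.4, -163.5, 181.6]
ee_rot: [-180.0, 0.3, -9.4]
force: [1.0, 0.0, -0.7]
gripper_width: 91.2
time_s: 11.68
ee_pos: [472.9, -349.0, 151.0]
ee_rot: [-179.9, 0.2, -9.6]
force: [-0.4, 0.9, -0.4]
gripper_width: 91.4
tool shift mm [12.7 50.5  1.3] n50 1.0409865713593265
```

View pics/w7.png

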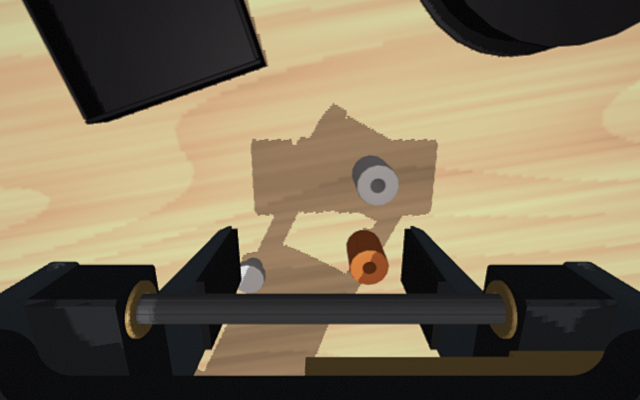

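White sleeve B (small bore) has its top at (378,186); orange is at (369,267), the knob at (251,275).

Run:
```python
from h import *
im,p=load('w7'); s=env.state()
g=im.astype(int); m=((g.min(2)>120)&(g.max(2)-g.min(2)<22)).astype(np.uint8); m[:150]=0;m[215:]=0;m[:,:345]=0;m[:,410:]=0
cs,_=cv2.findContours(m,0,1);c=max(cs,key=cv2.contourArea);el=cv2.fitEllipse(c);print(el)
t=tool_ray(p['mtx'],el[0],s['ee_pos'][2]-50);print(t,ray(p,el[0],50))
```

```text
((377.5777893066406, 184.97042846679688), (37.935791015625, 40.59438705444336), 60.16865539550781)
[ 13.99818479  47.33900529 101.4519544 ] [ 478.42698689 -397.78662479   50.        ]
```

```bash
python3 -m creep '{"offset":[[0.014,0.0475,0.0],[0,0,0.04],[0,0,0.04],[0,0,0],[0,0,0]],"rotation":[[0,0,0],[0,0,0],[0,0,0],[0,0,0],[0,0,0]]}'
python3 -c "
from h import *
to(478.2,-398,14)"
```

```text
time_s: 12.35
ee_pos: [481.4, -396.1, 75.0]
ee_rot: [180.0, -0.1, -9.4]
force: [-0.5, 0.0, -0.6]
gripper_width: 91.0
tool shift mm [-2.9  2.3 61. ] n50 1.2217846540890291
```

```bash
python3 -m creep '{"offset":[[-0.002,0.002,0.03],[0,0,0.028],[0,0,0],[0,0,0]],"rotation":[[0,0,0],[0,0,0],[0,0,0],[0,0,0]]}'
python3 -m creep '{"offset":[[0,0,0],[0,0,0],[0,0,0],[0,0,0],[0,0,0]],"rotation":[[0,0,0],[0,0,0],[0,0,0],[0,0,0],[0,0,0]]}' 0.7 15
python3 -m creep '{"offset":[[0,0,0],[0,0,0],[0,0,0],[0,0,-0.02],[0,0,-0.06]],"rotation":[[0,0,0],[0,0,0],[0,0,0],[0,0,0],[0,0,0]]}' 
python3 -m creep '{"offset":[[0,0,-0.03],[0,0,0],[0,0,0]],"rotation":[[0,0,0],[0,0,0],[0,0,0]]}' 
python3 -c "
from h import *
to(642,-232,110);snap('wrist','w8')"
```

```text
time_s: 12.85
ee_pos: [479.6, -399.0, 18.2]
ee_rot: [179.9, -0.2, -9.4]
force: [0.2, 1.2, 0.1]
gripper_width: 91.5
time_s: 13.48
ee_pos: [478.2, -398.2, 15.9]
ee_rot: [180.0, 0.0, -9.4]
force: [-0.2, 0.3, 0.1]
gripper_width: 44.1
time_s: 14.1
ee_pos: [476.2, -396.5, 93.4]
ee_rot: [-179.7, 0.4, -9.4]
force: [1.0, 0.4, -1.5]
gripper_width: 34.6
time_s: 14.48
ee_pos: [477.4, -397.5, 124.6]
ee_rot: [-179.9, 0.1, -9.4]
force: [-0.7, -0.5, -1.1]
gripper_width: 34.5
tool shift mm [ 135.3 -190.2   14.5] n50 4.676841150426606
```

View pics/w8.png

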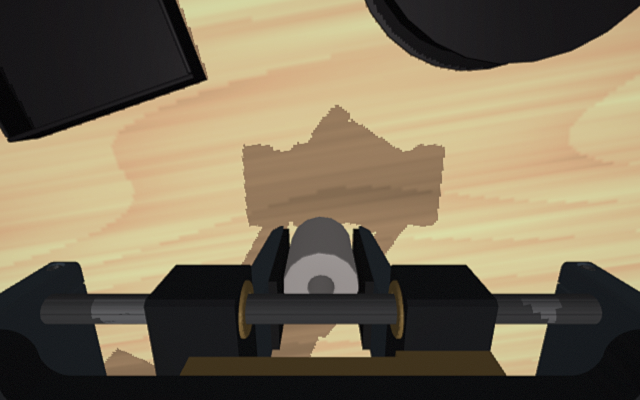

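```bash
python3 -m creep '{"offset":[[0.027,-0.038,0],[0.027,-0.038,0],[0.027,-0.038,0],[0.027,-0.038,0],[0.027,-0.038,0]],"rotation":[[0,0,0],[0,0,0],[0,0,0],[0,0,0],[0,0,0]]}'
python3 -m creep '{"offset":[[0,0,0],[0,0,0.03],[0,0,0],[0,0,0]],"rotation":[[0,0,0],[0,0,0],[0,0,0],[0,0,0]]}' 
python3 -c "
from h import *
snap('wrist','w9');to(640,-231,21)"
```

```text
time_s: 15.15
ee_pos: [642.5, -231.4, 123.6]
ee_rot: [-180.0, 0.2, -9.4]
force: [1.0, 0.0, -0.5]
gripper_width: 34.6
time_s: 15.65
ee_pos: [642.0, -233.6, 95.9]
ee_rot: [180.0, 0.0, -9.5]
force: [0.4, 0.7, 0.3]
gripper_width: 35.0
tool shift mm [-3.  -2.2 75.6] n50 1.514215080651821
```

View pics/w9.png

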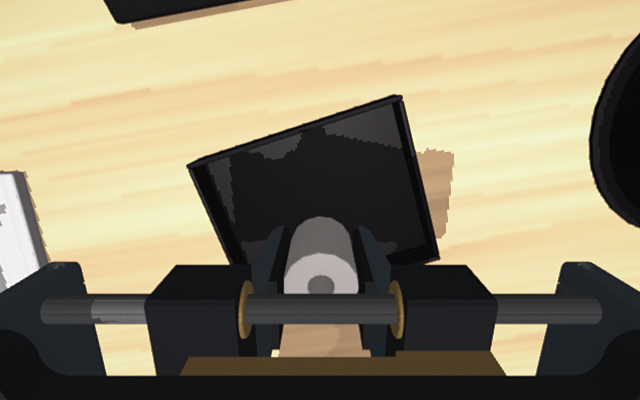

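Run:
```python
from h import *
_,p=load('w9')
for u in [(189,166),(401,97),(438,260)]: print(ray(p,u,30).round(1))
```

```text
[ 694.2 -146.6   30. ]
[ 716.2 -300.6   30. ]
[ 590.  -317.7   30. ]
```

The tray centre comes out at about (642,-232), and the sleeve is over it. Lowering.

```bash
python3 -m creep '{"offset":[[0,0,0.035],[0,0,0.025],[0,0,0.01],[0,0,0],[0,0,0]],"rotation":[[0,0,0],[0,0,0],[0,0,0],[0,0,0],[0,0,0]]}' 
python3 -m creep '{"offset":[[0,0,0.003],[0,0,0.002],[0,0,0]],"rotation":[[0,0,0],[0,0,0],[0,0,0]]}'
```

```text
time_s: 16.32
ee_pos: [643.5, -233.3, 27.5]
ee_rot: [180.0, -0.2, -9.4]
force: [-0.2, 0.7, -0.6]
gripper_width: 34.4
time_s: 16.7
ee_pos: [642.4, -232.8, 20.9]
ee_rot: [180.0, 0.0, -9.4]
force: [-0.7, -0.3, -0.9]
gripper_width: 34.5
```

```bash
python3 -m creep '{"offset":[[0,0,0.001],[0,0,0],[0,0,0],[0,0,0],[0,0,0]],"rotation":[[0,0,0],[0,0,0],[0,0,0],[0,0,0],[0,0,0]]}' 0.35
python3 -m creep '{"offset":[[0,0,0],[0,0,-0.03],[0,0,-0.06],[0,0,-0.06],[0,0,0]],"rotation":[[0,0,0],[0,0,0],[0,0,0],[0,0,0],[0,0,0]]}'
python3 -c "
from h import *
snap('wrist','w10');snap('scene','s10');to(430,190,170)"
```

```text
time_s: 17.32
ee_pos: [642.5, -232.9, 20.0]
ee_rot: [180.0, -0.0, -9.4]
force: [-0.3, -0.3, -0.1]
gripper_width: 59.7
time_s: 17.95
ee_pos: [645.6, -234.0, 176.7]
ee_rot: [179.9, -0.7, -9.4]
force: [0.2, -0.1, 0.0]
gripper_width: 59.3
tool shift mm [-2.788e+02 -3.824e+02  1.000e-01] n50 9.463706840842674
```

View pics/w10.png

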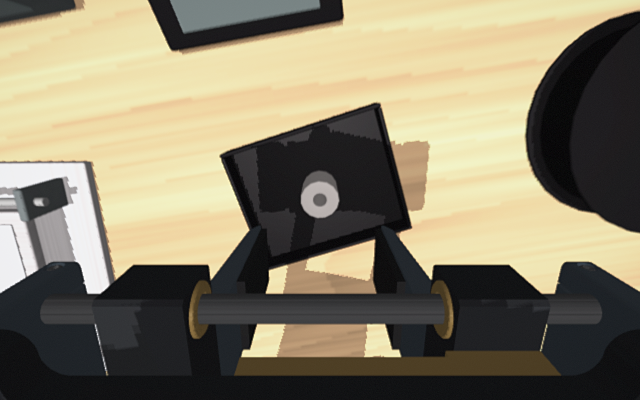

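View pics/s10.png

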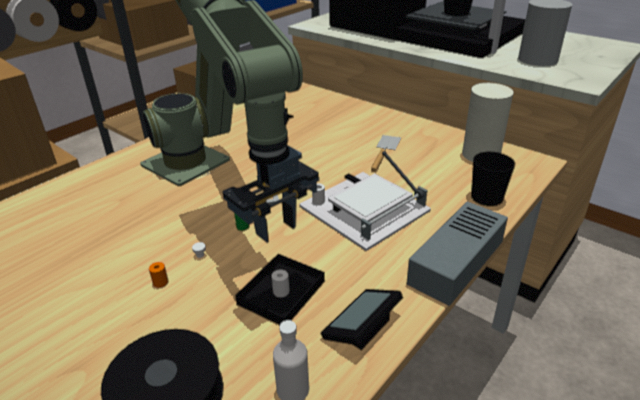

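Sleeve B stands in the tray at wrist (320,200). Now the panel: I'll move for a wrist view of the tab and the pointer.

```bash
python3 -m creep '{"offset":[[-0.03,-0.038,-0.005],[-0.03,-0.038,-0.005],[-0.03,-0.038,-0.005],[-0.03,-0.038,-0.005],[-0.03,-0.038,-0.005]],"rotation":[[0,0,0],[0,0,0],[0,0,0],[0,0,0],[0,0,0]]}' 0.35
python3 -m creep '{"offset":[[-0.03,-0.038,-0.005],[-0.03,-0.038,-0.005],[-0.03,-0.038,-0.005],[-0.03,-0.038,-0.005],[-0.03,-0.038,0]],"rotation":[[0,0,0],[0,0,0],[0,0,0],[0,0,0],[0,0,0]]}' 0.35
python3 -m creep '{"offset":[[0,0,0],[0,0,0],[0,0,0]],"rotation":[[0,0,0],[0,0,0],[0,0,0]]}' 0.35
python3 -c "
from h import *
snap('wrist','w11');to(518,183,150)"
```

```text
time_s: 18.68
ee_pos: [523.5, -19.5, 192.9]
ee_rot: [180.0, 0.2, -9.4]
force: [0.7, 0.6, -0.1]
gripper_width: 59.2
time_s: 19.3
ee_pos: [407.0, 192.0, 213.4]
ee_rot: [179.9, 0.1, -9.4]
force: [0.5, 0.6, -0.1]
gripper_width: 59.3
time_s: 19.68
ee_pos: [408.9, 190.1, 214.2]
ee_rot: [179.9, 0.1, -9.5]
force: [-0.1, 0.8, -0.0]
gripper_width: 59.2
tool shift mm [108.7 -11.   64.3] n50 2.535264050902348
```

View pics/w11.png

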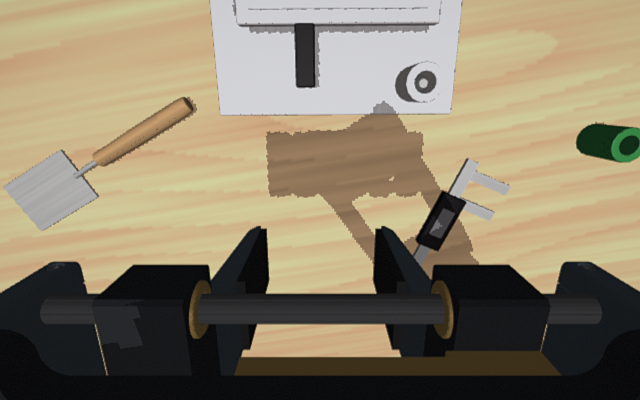

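```bash
python3 -m creep '{"offset":[[0,0,0],[0,0,0],[0,0,0],[0,0,0],[0,0,0]],"rotation":[[0,8,0],[0,8,0],[0,8,0],[0,0,0],[0,0,0]]}' 0.35
python3 -c "
from h import *
snap('wrist','w12');print(env.state()['ee_pos'],env.state()['qpos'])"
```

```text
time_s: 20.35
ee_pos: [412.0, 187.7, 217.3]
ee_rot: [-179.7, -23.6, -9.4]
force: [-0.0, 0.1, -0.0]
gripper_width: 59.4
[412.34644948 187.67473518 217.3529752 ] [ 34.79970402  -1.42331797 117.67938393 -21.73366018  48.24352105
 146.53200807]
```

View pics/w12.png

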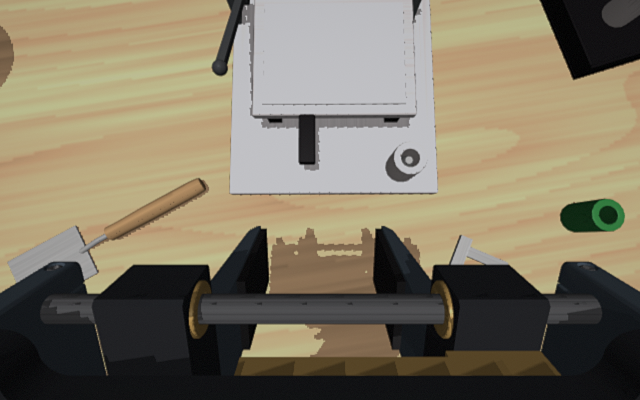

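Joint 6 is almost at its range limit. A half turn about the tool axis gives the same grasp well inside the range, so I'll turn it back.

```bash
for i in 1 2 ; do python3 -m creep '{"offset":[[0,0,0],[0,0,0],[0,0,0],[0,0,0],[0,0,0]],"rotation":[[0,0,-10.6],[0,0,-10.6],[0,0,-10.6],[0,0,-10.6],[0,0,-10.6]]}' 0.35; done
python3 -m creep '{"offset":[[0,0,0],[0,0,0],[0,0,0],[0,0,0],[0,0,0]],"rotation":[[0,0,-10.6],[0,0,-10.6],[0,0,-10.6],[0,0,-10.6],[0,0,-10.6]]}' 0.35
python3 -m creep '{"offset":[[0,0,0],[0,0,0],[0,0,0],[0,0,0]],"rotation":[[0,0,-10.5],[0,0,-10.5],[0,0,0],[0,0,0]]}' 0.35
python3 -c "
from h import *
snap('wrist','w13');print(env.state()['ee_pos'],env.state()['qpos'])"
```

```text
time_s: 21.02
ee_pos: [412.4, 187.6, 217.1]
ee_rot: [160.8, -14.0, 46.4]
force: [-0.1, -0.1, -0.2]
gripper_width: 59.3
time_s: 21.65
ee_pos: [412.4, 187.6, 217.1]
ee_rot: [157.2, 6.3, 95.7]
force: [-0.2, 0.3, -0.4]
gripper_width: 59.3
time_s: 22.28
ee_pos: [412.4, 187.6, 217.0]
ee_rot: [171.0, 21.9, 148.3]
force: [0.0, -1.4, -0.2]
gripper_width: 59.1
time_s: 22.78
ee_pos: [411.7, 187.5, 216.9]
ee_rot: [179.7, 23.6, 170.6]
force: [0.4, 0.6, -0.4]
gripper_width: 59.2
[411.53908908 187.52599578 216.79177735] [ 34.87160611  -1.4541806  117.79730455 -21.80091573  48.20676986
 -33.37034169]
```

View pics/w13.png

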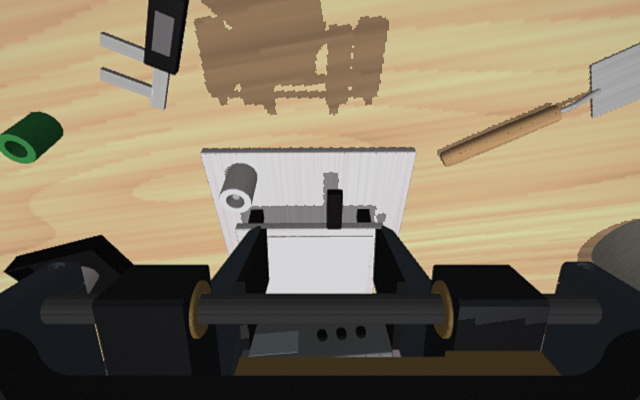

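```bash
cat >> h.py <<'E'
YAW=-9.3
RS=Rn.from_euler('z',YAW,degrees=True).as_matrix()
C0=np.array([488.6,80,0])-RS@np.array([-100,-80,0])
S=lambda x:C0+RS@np.array(x,float)
Sinv=lambda X:RS.T@(np.array(X)-C0)
def tri(obs):
    A=[];b=[]
    for f,u in obs:
        _,p=load(f); K,R,t=p['mtx'],p['R'],p['t'].ravel(); d=R.T@np.linalg.inv(K)@np.array([*u,1.]); d/=np.linalg.norm(d); c=-R.T@t; P=np.eye(3)-np.outer(d,d); A.append(P); b.append(P@c)
    X=np.linalg.lstsq(np.vstack(A),np.hstack(b),rcond=None)[0]
    return X,[ (np.linalg.norm(P@X-q)).round(1) for P,q in zip(A,b)]
E
python3 - <<'E'
from h import *
crop('w12',195,0,450,200,3,'w12c'); crop('w6',20,80,120,220,4,'w6c'); crop('w13',190,130,430,300,3,'w13c')
print('C0',C0,'tab',S([-85,30,50]))
E
```

```text
C0 [600.21387733 142.7880752    0.        ] tab [521.17925607 186.13007149  50.        ]
```

View pics/w12c.png

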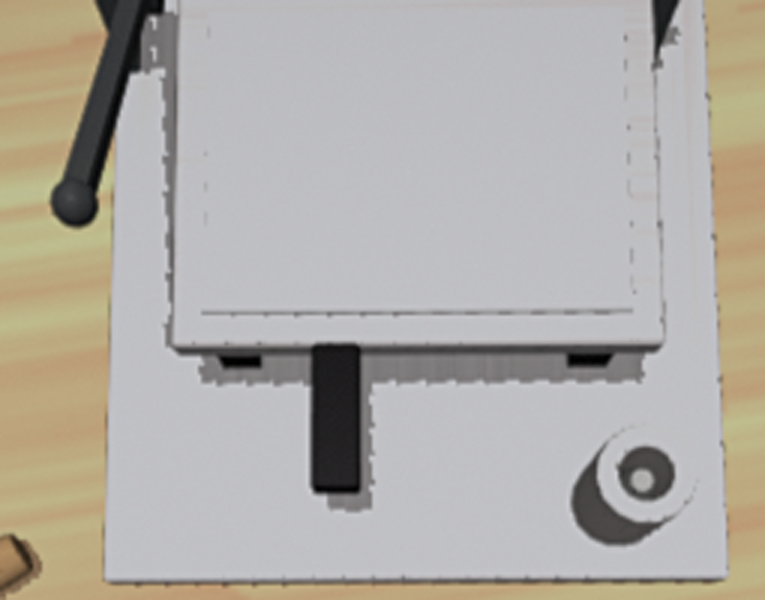

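View pics/w6c.png

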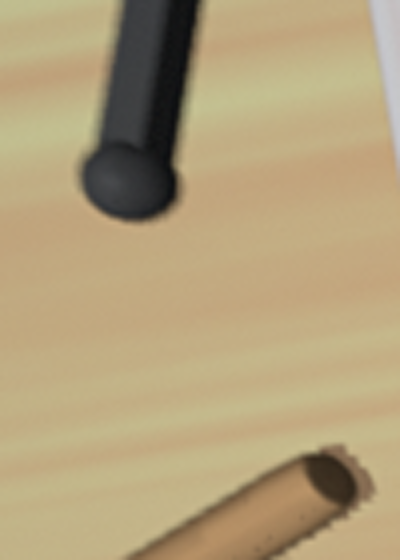

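View pics/w13c.png

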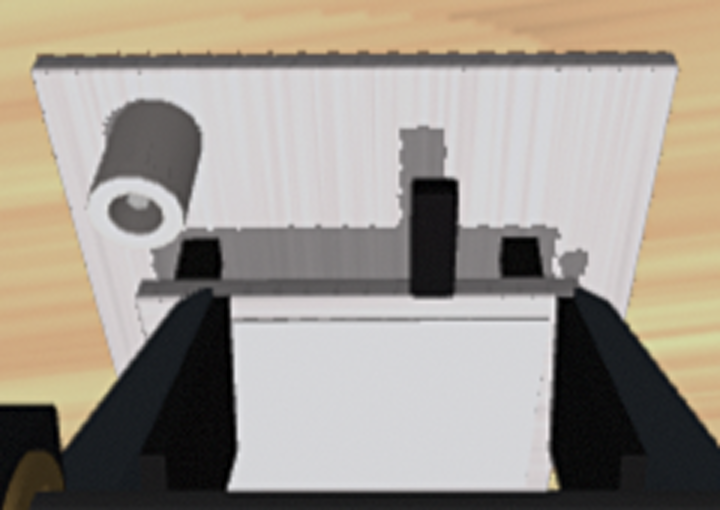

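Run:
```python
from h import *
T=dict(w12=(220,67.3),w6=(52.5,125.3),scene0=(384.2,152.7),top0=(230.4,184.6))
for ks in [('w12','w6'),('w12','scene0'),('w12','w6','scene0','top0'),('scene0','top0'),('w6','scene0')]:
    X,r=tri([(k,T[k]) for k in ks]); s=Sinv(X); print(ks,X.round(1),r,'st',s.round(1),'ang',np.degrees(np.arctan2(s[2]-50,100-s[0])).round(1),'rad',np.hypot(s[2]-50,100-s[0]).round(1))
_,p=load('w12')
for n,u,z in [('c1',(230,193.3),12),('c2',(437,192.7),12),('tabend',(307,163.3),56),('pin',(195+641/3,480/3),54),('slv',(195+645/3,473/3),62)]:
    X=ray(p,u,z);print(n,X.round(1),Sinv(X).round(1))
# single-view angle, constrained to circle
for f in T:
    _,q=load(f); a=np.radians(np.arange(10,80,.1)); e=[np.linalg.norm(proj(q,S([100-150*np.cos(t),105,50+150*np.sin(t)]))-T[f]) for t in a]; i=int(np.argmin(e)); print(f,np.degrees(a[i]).round(1),round(e[i],1))
```

```text
('w12', 'w6') [585.2 250.9 123. ] [np.float64(0.3), np.float64(0.3)] st [-32.2 104.2 123. ] ang 28.9 rad 151.1
('w12', 'scene0') [586.3 251.8 123.2] [np.float64(1.0), np.float64(1.0)] st [-31.4 105.4 123.2] ang 29.1 rad 150.4
('w12', 'w6', 'scene0', 'top0') [584.8 250.8 123.2] [np.float64(0.6), np.float64(0.4), np.float64(2.7), np.float64(3.2)] st [-32.7 104.1 123.2] ang 28.9 rad 151.5
('scene0', 'top0') [584.3 251.1 122.8] [np.float64(2.9), np.float64(2.9)] st [-33.2 104.4 122.8] ang 28.7 rad 151.8
('w6', 'scene0') [585.7 252.4 122.5] [np.float64(1.3), np.float64(1.3)] st [-32.  105.8 122.5] ang 28.8 rad 150.6
c1 [491.1 285.3  12. ] [-130.7  123.1   12. ]
c2 [451.8  42.1  12. ] [-130.2 -123.4   12. ]
tabend [501.9 188.6  56. ] [-104.4   29.4   56. ]
pin [488.1  80.2  54. ] [-100.5  -79.8   54. ]
slv [488.8  80.8  62. ] [-99.9 -79.2  62. ]
w12 28.7 0.2
w6 28.3 0.8
scene0 29.8 0.1
top0 26.0 0.6
```

The mark is about 28.9° across views (single views 26–30°), and the station pose agrees with its corners, tab and pin. Approaching the tab.

```bash
cat >> h.py <<'E'
def grip_to(G,back=0):
    s=env.state();R=tool_R(s);T=np.array(G)+(env.grip_point_offset-back)*R[:,2]; print('tcp target',T.round(1)); return to(*T)
def gp():
    s=env.state();R=tool_R(s);return s['ee_pos']-env.grip_point_offset*R[:,2]
E
python3 - <<'E'
from h import *
G=S([-85,30,50]); grip_to(G,70); grip_to(G,0); R=tool_R(); print(R.round(3), 'jaw err', np.degrees(np.arcsin((RS.T@R[:,1]))));
E
```

```text
tcp target [500.9 189.3  96.9]
tool shift mm [-32.4  15.7 145.1] n50 2.990640404816199
tcp target [528.6 185.   32.8]
tool shift mm [-32.4  15.7 215.1] n50 4.362467151990216
[[-0.904  0.161  0.396]
 [ 0.149  0.987 -0.061]
 [-0.401  0.004 -0.916]] jaw err [-1.30152385e-02  8.97852192e+01  2.14386054e-01]
```

```bash
python3 -m creep '{"offset":[[-0.011,0.005,0.048],[-0.011,0.005,0.048],[-0.01,0.006,0.048],[0,0,0],[0,0,0]],"rotation":[[0,0,0],[0,0,0],[0,0,0],[0,0,0],[0,0,0]]}' 0.35
python3 -c "
from h import *
snap('wrist','w14');G=S([-85,30,50]);grip_to(G,0)"
```

```text
time_s: 23.45
ee_pos: [499.6, 189.9, 98.5]
ee_rot: [179.8, 23.7, 170.8]
force: [0.1, -0.2, 0.4]
gripper_width: 59.1
tcp target [528.7 185.   32.8]
tool shift mm [-0.2 -0.8 72.6] n50 1.4522576937172373
```

View pics/w14.png

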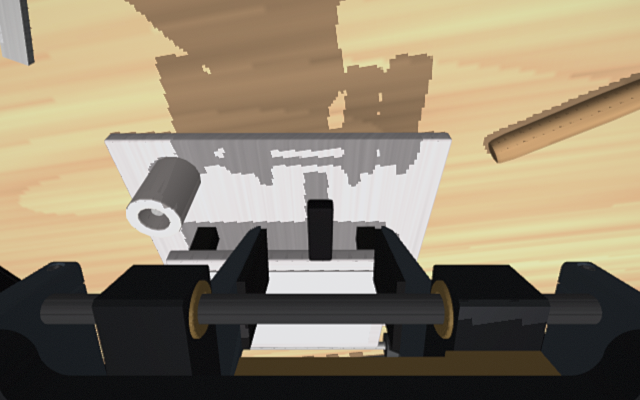

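The tab is centred between the open fingers at (320,230); descending and closing.

```bash
python3 -m creep '{"offset":[[0,0,0.036],[0,-0.001,0.036],[0,0,0],[0,0,0]],"rotation":[[0,0,0],[0,0,0],[0,0,0],[0,0,0]]}' 0.35
python3 -m creep '{"offset":[[0,0,0],[0,0,0],[0,0,0],[0,0,0],[0,0,0]],"rotation":[[0,0,0],[0,0,0],[0,0,0],[0,0,0],[0,0,0]]}' 0.9 20
python3 -m creep '{"offset":[[0,0,0],[0,0,0],[0,0,0]],"rotation":[[0,0,0],[0,0,0],[0,0,0]]}'
python3 -c "
from h import *
print(gp(),Sinv(gp()),env.state()['force'])"
```

```text
time_s: 24.0
ee_pos: [528.4, 185.0, 33.9]
ee_rot: [179.7, 23.8, 170.8]
force: [0.6, 0.9, 0.1]
gripper_width: 59.3
time_s: 24.62
ee_pos: [528.2, 184.9, 31.9]
ee_rot: [179.8, 23.7, 170.8]
force: [-0.8, 2.6, 1.6]
gripper_width: 17.5
time_s: 25.0
ee_pos: [528.2, 184.9, 31.9]
ee_rot: [179.8, 23.7, 170.8]
force: [-1.7, 3.1, 1.1]
gripper_width: 17.9
[520.68991709 186.01431082  49.12663623] [-85.4641996   29.80668188  49.12663623] [-1.70668997  3.13438882  1.07223385]
```

Run:
```python
from h import *
R=tool_R(); a=np.radians([0,3,7,12,17,21,24,26,27.5,28.9]);r=185.4
P=np.array([S([100-r*np.cos(t),30,49.2+r*np.sin(t)]) for t in a]); print(((P[1:]-P[:-1])@R).round(1))
```

```text
[[ -4.1   0.   -8.8]
 [ -6.2   0.  -11.4]
 [ -8.8   0.  -13.5]
 [-10.    0.  -12.7]
 [ -8.8   0.   -9.5]
 [ -7.    0.   -6.7]
 [ -4.9   0.   -4.3]
 [ -3.7   0.   -3.1]
 [ -3.6   0.   -2.8]]
```

```bash
python3 -m creep '{"offset":[[-0.0041,0,-0.0088],[-0.0062,0,-0.0114],[-0.0088,0,-0.0135],[0,0,0],[0,0,0]],"rotation":[[0,0,0],[0,0,0],[0,0,0],[0,0,0],[0,0,0]]}'
python3 -c "
from h import *
s=Sinv(gp());print(s,np.degrees(np.arctan2(s[2]-50,100-s[0])),np.hypot(s[2]-50,100-s[0]),env.state()['force'])"
```

```text
time_s: 25.62
ee_pos: [532.3, 184.2, 70.2]
ee_rot: [179.8, 23.7, 170.8]
force: [0.6, 4.6, -0.8]
gripper_width: 17.4
[-81.29099321  29.80393498  87.4586689 ] 11.674271698094946 185.12043673338945 [ 0.63827376  4.64824239 -0.8430525 ]
```

```bash
python3 -m creep '{"offset":[[-0.01,0,-0.0127],[-0.0088,0,-0.0095],[-0.007,0,-0.0067],[-0.0049,0,-0.0043],[0,0,0]],"rotation":[[0,0,0],[0,0,0],[0,0,0],[0,0,0],[0,0,0]]}'
python3 -m creep '{"offset":[[-0.0037,0,-0.0031],[0,0,0],[0,0,0],[0,0,0]],"rotation":[[0,0,0],[0,0,0],[0,0,0],[0,0,0]]}'
python3 -c "
from h import *
s=Sinv(gp());print(s,np.degrees(np.arctan2(s[2]-50,100-s[0])),np.hypot(s[2]-50,100-s[0]),env.state()['force'])
for n in('scene','top','wrist'): snap(n,n+'20')
crop('scene20',300,100,460,260,4.5,'s20c');crop('top20',215,125,345,245,5,'t20c')"
```

```text
time_s: 26.25
ee_pos: [546.6, 181.9, 112.5]
ee_rot: [179.8, 23.6, 170.8]
force: [0.3, 6.1, -1.2]
gripper_width: 17.7
time_s: 26.75
ee_pos: [548.5, 181.6, 116.4]
ee_rot: [179.8, 23.6, 170.8]
force: [-0.1, 5.7, -2.6]
gripper_width: 17.6
[-64.86796384  29.84730911 133.64932732] 26.90194446960297 184.87470205854754 [-0.05517571  5.66029902 -2.61072574]
```

View pics/s20c.png

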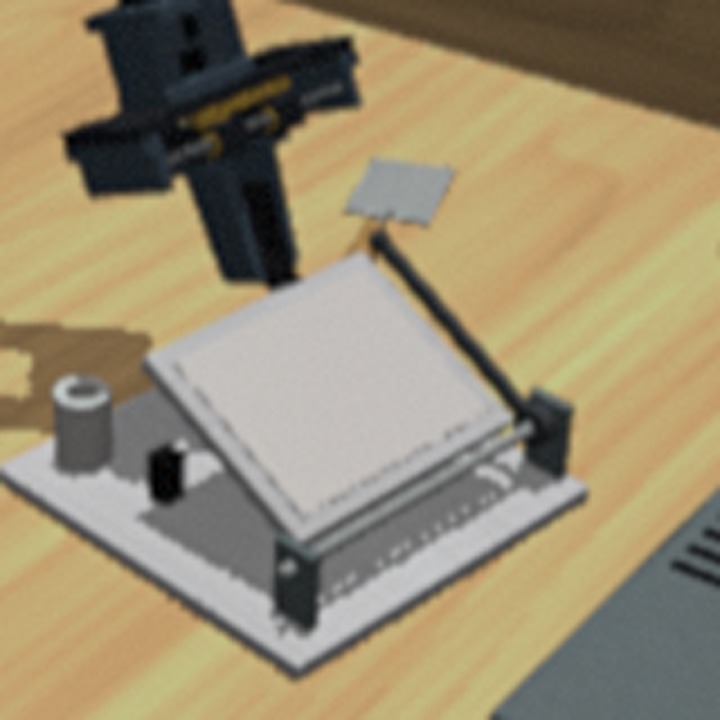

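View pics/t20c.png

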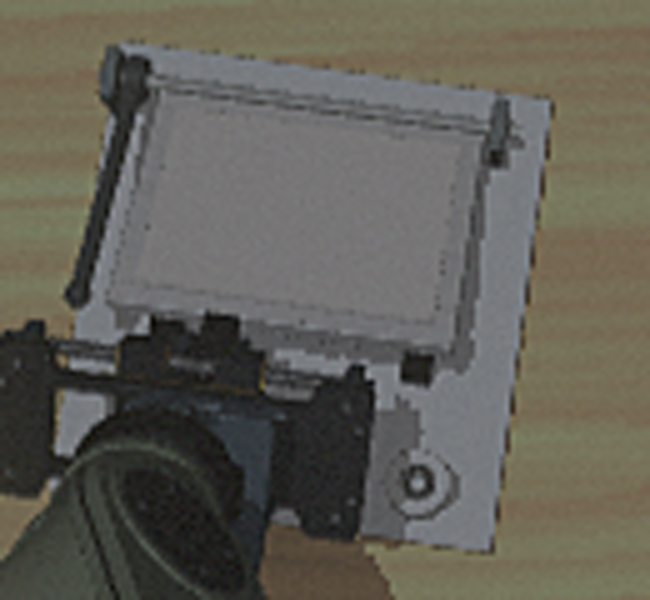

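View pics/wrist20.png

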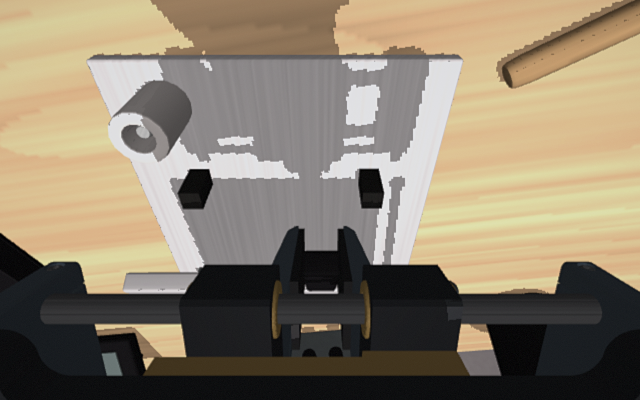

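```bash
python3 - <<'E'
from h import *
_,q=load('scene20')
a=np.radians(np.arange(10,50,.1))
def fit(q,u,x,y,z):
    e=[np.linalg.norm(proj(q,S([100-x*np.cos(t)+z*np.sin(t),y,50+x*np.sin(t)+z*np.cos(t)]))-np.array(u)) for t in a]; i=int(np.argmin(e)); return np.degrees(a[i]).round(1),round(e[i],1)
o=np.array([300,100])
print('tip',fit(q,np.array((379,240))/4.5+o,150,105,0))
print('nearleft top',fit(q,np.array((362,252))/4.5+o,142,90,6))
print('nearright top',fit(q,np.array((148,357))/4.5+o,142,-90,6))
_,t=load('top20');o=np.array([215,125])
print('top tip',fit(t,np.array((77,298))/5+o,150,105,0),'nl',fit(t,np.array((107,298))/5+o,142,90,6),'nr',fit(t,np.array((444,352))/5+o,142,-90,6))
E
python3 - <<'E'
import sys; sys.path.insert(0,'.')
E
python3 -c "
from h import *
crop('scene20',320,140,420,230,8,'s20d')"
```

```text
tip (np.float64(29.1), np.float64(0.4))
nearleft top (np.float64(26.7), np.float64(1.8))
nearright top (np.float64(28.2), np.float64(1.2))
top tip (np.float64(26.0), np.float64(0.6)) nl (np.float64(20.4), np.float64(0.1)) nr (np.float64(17.6), np.float64(0.7))
```

View pics/s20d.png

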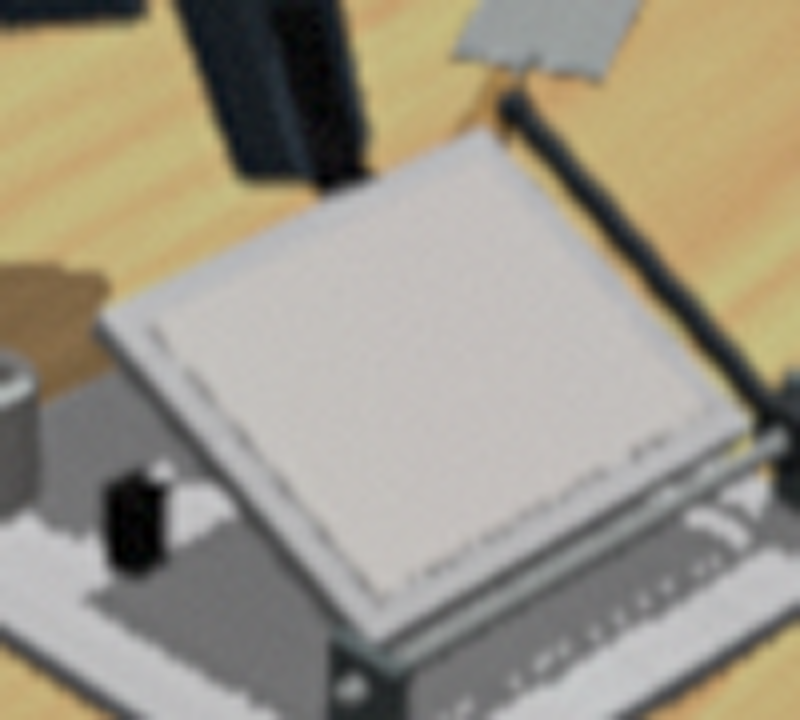

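Run:
```python
from h import *
a=np.radians(np.arange(10,50,.1))
def fit(q,u,x,y,z):
    e=[np.linalg.norm(proj(q,S([100-x*np.cos(t)+z*np.sin(t),y,50+x*np.sin(t)+z*np.cos(t)]))-np.array(u)) for t in a]; i=int(np.argmin(e)); return np.degrees(a[i]).round(1),round(e[i],1)
_,q=load('scene20'); o=np.array([320,140])
print('tip',fit(q,np.array((512,107))/8+o,150,105,0)); print('nl',fit(q,np.array((487,128))/8+o,150,90,6)); print('nr',fit(q,np.array((100,315))/8+o,150,-90,6))
_,t=load('top20');o=np.array([215,125])
print('top tip',fit(t,np.array((77,298))/5+o,150,105,0),'nl',fit(t,np.array((107,298))/5+o,150,90,6),'nr',fit(t,np.array((444,352))/5+o,150,-90,6))
R=tool_R();r=185
P=np.array([S([100-r*np.cos(t),30,50+r*np.sin(t)]) for t in np.radians([26.9,28.9])]); print(((P[1:]-P[:-1])@R).round(1))
```

```text
tip (np.float64(28.8), np.float64(0.3))
nl (np.float64(26.0), np.float64(1.3))
nr (np.float64(26.3), np.float64(1.3))
top tip (np.float64(26.0), np.float64(0.6)) nl (np.float64(25.1), np.float64(1.0)) nr (np.float64(23.3), np.float64(0.5))
[[-5.1  0.  -4. ]]
```

Kinematics and both views put the panel about 2° short of the pointer. Raising it by that much.

```bash
python3 -m creep '{"offset":[[-0.0026,0.0005,-0.0021],[-0.0027,0,-0.0021],[0,0,0],[0,0,0],[0,0,0]],"rotation":[[0,0,0],[0,0,0],[0,0,0],[0,0,0],[0,0,0]]}'
python3 -m creep '{"offset":[[0,0,0],[0,0,0],[0,0,0],[0,0,0],[0,0,0]],"rotation":[[0,0,0],[0,0,0],[0,0,0],[0,0,0],[0,0,0]]}'
python3 -c "
from h import *
s=Sinv(gp());print(s,np.degrees(np.arctan2(s[2]-50,100-s[0])),np.hypot(s[2]-50,100-s[0]),env.state()['force'],env.state()['qpos'])
for n in('scene','top'): snap(n,n+'21')
crop('scene21',320,140,420,230,8,'s21d');crop('top21',215,125,345,245,5,'t21c')"
```

```text
time_s: 27.52
ee_pos: [551.5, 181.1, 122.4]
ee_rot: [179.8, 23.6, 170.8]
force: [2.1, 5.5, -3.7]
gripper_width: 17.8
time_s: 28.15
ee_pos: [551.5, 181.1, 122.3]
ee_rot: [179.8, 23.6, 170.8]
force: [2.3, 4.5, -4.4]
gripper_width: 18.2
[-61.7649371   29.84554928 139.55292967] 28.9688758470521 184.89895101792368 [ 2.27196527  4.52170745 -4.44744635] [ 24.2859085   15.26200714 113.60085157 -23.45067563  33.27212493
 -38.87180504]
```

View pics/s21d.png

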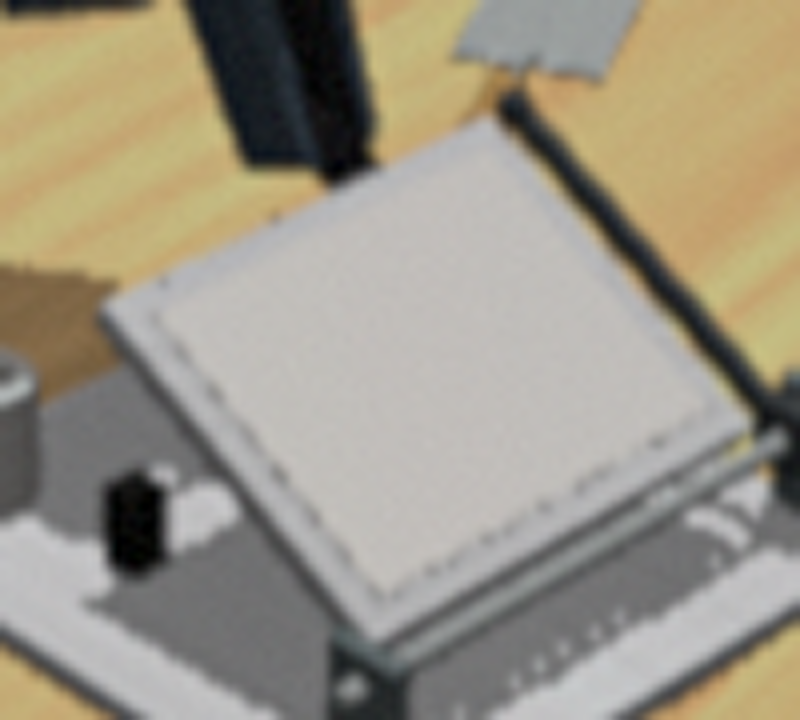

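View pics/t21c.png

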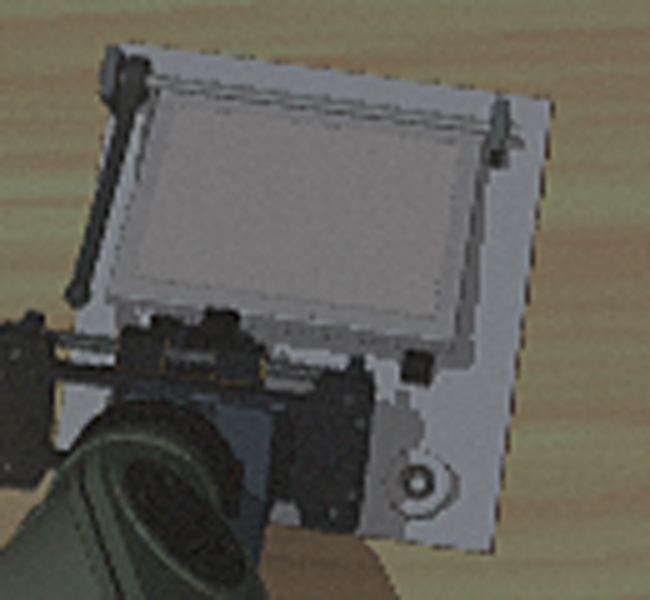

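View pics/scene21.png

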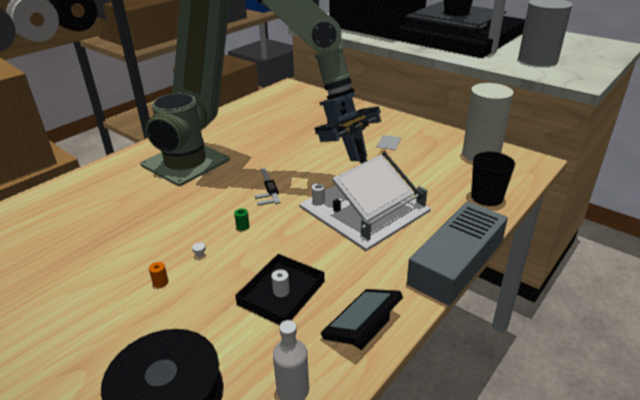

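Run:
```python
from h import *
a=np.radians(np.arange(10,50,.1))
def fit(q,u,x,y,z):
    e=[np.linalg.norm(proj(q,S([100-x*np.cos(t)+z*np.sin(t),y,50+x*np.sin(t)+z*np.cos(t)]))-np.array(u)) for t in a]; i=int(np.argmin(e)); return np.degrees(a[i]).round(1),round(e[i],1)
_,q=load('scene21'); o=np.array([320,140])
print('tip',fit(q,np.array((512,107))/8+o,150,105,0)); print('nl',fit(q,np.array((491,113))/8+o,150,90,6)); print('nr',fit(q,np.array((102,301))/8+o,150,-90,6))
P=lambda x,y,z,m:(proj(q,S([100-x*np.cos(m)+z*np.sin(m),y,50+x*np.sin(m)+z*np.cos(m)]))-o)*8
m=np.radians(28.9); print('pred',P(150,90,6,m),P(150,-90,6,m),P(8,90,6,m),P(8,-90,6,m),P(150,105,0,m))
_,t=load('top21');o=np.array([215,125])
print('top tip',fit(t,np.array((77,298))/5+o,150,105,0),'nl',fit(t,np.array((107,293))/5+o,150,90,6),'nr',fit(t,np.array((443,343))/5+o,150,-90,6))
```

```text
tip (np.float64(28.8), np.float64(0.3))
nl (np.float64(28.8), np.float64(0.6))
nr (np.float64(28.9), np.float64(0.6))
pred [487.29697203 109.53895811] [ 97.85303615 298.04264722] [751.12344081 423.62667284] [369.51360046 642.81313438] [510.36789792 105.35684942]
top tip (np.float64(26.0), np.float64(0.6)) nl (np.float64(26.8), np.float64(1.1)) nr (np.float64(26.4), np.float64(0.9))
```

Panel and pointer agree: 28.8–28.9° for both in the scene view, 28.97° by kinematics against a 28.9° mark. Sleeves, knob and bystanders are in place. Handing in.

```bash
python3 -c "
from h import *
env.job_done();s=env.state();print(s['time_s'],s['gripper_width'],s['force'],Sinv(gp()))"
```

```text
the job is handed in; nothing more can be done
the job is handed in; nothing more can be done
```

I slid the wide-bore white sleeve fully down onto the gauge pin and stood the narrow-bore one in the black tray. Then I pinched the panel's tab and raised the panel to the pointer. I handed in at about 28 s, still holding the panel.

**Sleeves:** The pin shows inside the bore of the wide sleeve, which sits flush on the base plate. Lowering it met about 7 N at the height where I expected it to bottom out. The narrow sleeve stands in the middle of the tray.

**Panel:** Triangulation put the pointer at about 28.9°. The panel read 28.97° from the arm's position and 28.8–28.9° in the scene view, where the pointer read 28.8°.

**Disagreements:**
- The top camera put both lower (panel 26.4–26.8°, pointer 26.0°), but still within 1° of each other. It also placed the pin about 4 mm from where the wrist camera did. I relied on the wrist camera, and the sleeve went on at its position.
- There was a steady side force of about 5 N at the tab.
- Joint 6 came within 0.1° of its range limit before I turned the gripper half a turn; no reading I took was past the limit.

In the last pictures the pointer stands where it did at the start. The knob, scraper, green and orange sleeves and caliper showed no visible shift, judged by eye and not measured. My final reading of the state after handing in was refused, so the last figures are from just before.

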